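# Knock in a locating pin and check it in the inspection mirror

### The arm

A 6-joint arm with a two-finger parallel gripper is mounted at the origin on the work surface; the furniture and walls round the work are solid. World frame = base frame: x ahead of the robot, y to its left, z up, the work surface at z = 0. Lengths are in mm, angles in degrees, forces in N, time in s.
With the tool pointing down it reaches from about 350 to 850 mm from the base axis. Payload 8.1 kg.
Tool frame: the origin (TCP) lies between the finger pads; the fingertips stand 17 mm ahead of it and the grasp point (between the pads) lies 2 mm behind it; z points along the fingers, y is the line along which they close (so a half turn about z gives the same grasp; the last joint's range is limited). The gripper opens to 85 mm and grips with 20 to 120 N. Pads are 22 mm wide; open, the fingers measure 114 mm over their backs; the gripper's body (76 mm by 85 mm) begins 54 mm behind the grasp point. The pads swing forward as they close: fully open they stand 13 mm farther back than shut.
Start: joints at [-82.185, 7.471, 85.268, -0, 87.261, -4.893], TCP at [132.012, -585.302, 248.292] pointing down, gripper open.
Joint ranges: [-169.43, 169.43], [-51.17, 129.36], [1.28, 143.12], [-76.62, 256.62], [0, 156.53], [-152.29, 152.29]. Speed limits (degrees/s): [136.94, 136.94, 159.86, 180, 180, 180].

### API

Orientations are given as [roll, pitch, yaw] about the fixed x, y, z axes, in that order (R = Rz(yaw) Ry(pitch) Rx(roll)).
In Python, from bench import sense, snapshot, hand_in, trace, place_of gives the robot as it stands.
- The arm moves only by the shell command python3 -m handwheel 'ROWS' [FORCE]. ROWS is JSON, a list of rows, each a list of 7 numbers: the opening, from -1 (shut) to 1 (fully open), then the shift along the tool's x, y, z in cm, then the turn, a rotation vector about the tool's x, y, z in rad. A call has 1 to 12 rows; each row shifts and turns the commanded pose from where the row before left it, along the tool's axes as they then stand; what a row does not reach is not made up. A row lasts 1/12 s, in which the tool goes at most 41.7 mm and 7.16 degrees, less where a joint would pass 70% of its speed; a pose out of reach is approached as far as the arm can. A call with a gripper value outside its range is refused whole. The fingers move at their own pace and stop on an object; FORCE is the grip in N (left out, the last holds). Time passes only in rows, so rows that do not move let the fingers close. It gives the time, the measured TCP pose, the force, the opening and the grip force at its end, in the units of the state.
- sense(): the state, without advancing time (a new reading comes with each control period).
- snapshot(name): name is "scene" or "top" or "wrist"; returns a dict with "image" (384x512x3 uint8, red, green, blue), "intrinsics" (3x3 intrinsics, pixels), "R" (3x3) and "t" (3): a world point X has camera coordinates R X + t. Camera axes: x right, y down, z forward; pixel columns grow to the right and rows downward; lengths in mm; the calibration is good to about 2 mm. A picture is of the moment at which its call begins. There is no depth.
- hand_in(): hands the job in; it is judged then, once.
Trained networks look in a picture, given as the dict that the camera call returned (one of the last four; its "shot" number tells which), for a name from the list of things; names that differ only in an ending like _2 or _b are one class to them, and where a whole thing is asked for, a point or a joint stands for the part that bears it (a point fixed in the world has none). Each returns a list of dicts, best first, with "conf" (0 to 1); they miss things now and then, are a little off and sometimes report something else, mostly with a low value. They report only what shows in the picture. A call takes as long as a camera call.
- trace(picture, query): "pixels" (384x512 bool, what is visible of it).
- place_of(picture, query): "location" ([x, y, z] in mm, in world coordinates, good to about 4 mm: a listed point, or the origin of a listed thing).
The state is a dict: "time": time; "joint_pos": joint angles; "qd": joint speeds; "joint_efforts": joint torques, N m; "tool_pos": TCP position; "tcp_rot": TCP orientation; "ft_force": force on the tool from outside, world axes, zero at the start; "wrist_torque": the same for the moment, N m; "finger_gap": finger opening in mm; "grip_force": force on a finger pad.
Only numpy, scipy, OpenCV 4.12 (cv2) and the standard library are available. Lean on these libraries where they do the work, as an engineer would, in place of code of your own. Each camera call takes 0.05 s, during which the arm holds its last target. There are 200 camera calls.

### The job

Pick up the mallet and use its head to drive the sprung locating pin of the bridge stand fully down, then put the mallet down again, on its rest or on the table, clear of the pin stand and the mirror station. Then take the upright post of the sprung inspection mirror and turn the mirror until the small camera on the station sees the pin in the middle of the mirror, and finish holding it at that angle: do not let go, or the mirror springs back. Leave the ring, the tape measure and the gas cup where they are.

Things in the scene. Friction and masses are not known exactly. Their poses are not given: they have to be found in the camera images.
- mallet: Mallet, 286 mm long, 0.45 kg, starting on its rest, head axis upright, handle level 66 mm above the table. Origin on the handle; own +x runs from the head to the handle's end (x = 143 mm), own +y points up at the start. Head: cylinder 46 mm across, 120 mm long, centred at own (-120, 0, 24) mm, axis along own y. Handle 25 mm thick from the head to x = 0, then a 34 mm rubber grip.
- mallet_neck (a point): Point on the centre line of the mallet's handle, 80 mm from the head's axis: a good place to grip from above, across the handle (about 25 mm wide). Own axes as the mallet's. The head's upper end stands 60 mm above this point at the start.
- mallet_face (a point): Centre of the mallet's striking face that looks down at the start (60 mm below the level of the handle's centre line).
- mallet_rest: Steel rest, fixed: a base plate 285 x 66 x 6 mm with a fork at one end, the prongs up to 73 mm above the table, in which the handle lies 225 mm from the head's axis. Origin under the mallet's origin, own x along the mallet's handle. The head's face stands on the plate.
- pin_stand: Steel bridge stand, fixed: base plate 96 x 56 x 10 mm, legs at own x = -34 and +34 mm, a top plate 78 x 40 mm, upper face 82 mm above the table, with a collar in its middle (25 mm across, to 92 mm) that guides the upright locating pin. Origin on the table under the pin's axis, z up. Open between the legs along own y.
- pin_top (a point): Top centre of the locating pin's flat head (26 mm across, 8 mm thick): about 120 mm above the table when up, 100 mm when fully down.
- pin_tip (a point): Lower end of the pin (12 mm thick), which comes out under the top plate as the pin goes down; 52 mm above the table when fully down.
- pin (a joint): How far the pin is pressed down, m: 0 up, 0.020 fully down (head on the collar). It needs about 3 N at the start and 5 N at the bottom, and friction keeps it where it is left.
- mirror_station: Inspection station, fixed: a round foot 84 mm across under the mirror's pivot and, 120 mm from it, a stalk with a small black camera about 103 mm above the table (top 125 mm), looking at the mirror. Origin on the table under the mirror's upright axis; the camera lies 130 degrees anticlockwise (from above) from own x.
- mirror_pivot (a point): Point on the upright axis of the mirror, at the middle of its height, 85 mm above the table. The mirror's reflecting face passes through the axis to within 1 mm; the frame is 68 mm wide and 58 mm tall (top 121 mm).
- mirror (a joint): Turn of the mirror about its upright axis, rad: 0 is its sprung rest (facing 150 degrees anticlockwise from the station's x), up to 1.45; grows clockwise seen from above, the face turning from near the camera towards the pin stand. A spring of 0.12 Nm at 0 and 0.22 Nm at 1 rad turns it back.
- post_top (a point): Top centre of the upright round post, 14 mm thick, that turns the mirror: 100 mm from the pivot axis on an arm behind the mirror, top 132 mm above the table, clear for 69 mm below its top. Seen from above the arm lies 120 degrees clockwise from the way the mirror faces.
- view_line (a point): The camera's line of sight after the mirror: from the pivot, 85 mm above the table, level along this point's own x axis (own z up). It turns clockwise by twice the mirror's turn (law of reflection). The camera sees the pin in the middle of the mirror when this line, seen from above, runs through the pin's axis.
- ring_blank: Bystander: plain steel ring 64 mm across, 26 mm high, flat on the table. Origin at the centre of its underside.
- tape_measure: Bystander: tape measure 36 x 80 x 62 mm on the table. Origin at the centre of its underside.
- gas_cup: Bystander: small ceramic cup 22 mm across, 46 mm tall, standing on the table. Origin at the centre of its underside.

How it is judged:
By the outcome, as a careful person would: the job done as asked, in the order asked, and still so for the second after the job is handed in, while the arm keeps its last pose, push and grip.
It also fails if it takes over 64 s, if anything falls off the work surface, if the arm or the gripper's body presses on something with over 40 N, if the wrist force passes 120 N, or if a joint passes its speed limit or range.

## Working session

There is one attempt and no reset: what is moved stays moved. The work goes in short steps, Python scripts to look and compute and a shell command to move; the robot and the scene stay as the last step left them, time stands still between calls to the robot, and variables do not carry over. Pictures are saved under pics/ and viewed, at most 12 in all, crops included, and the job is handed in when it is done.

```bash
mkdir -p pics; ls; cat > h.py <<'E'
import numpy as np, cv2
from bench import sense, snapshot, trace, place_of
E
python3 - <<'E'
from h import *
s=sense(); print({k:np.round(v,2).tolist() for k,v in s.items()})
for c in ["top","scene"]:
    p=snapshot(c); cv2.imwrite(f"pics/{c}0.png",p["image"][:,:,::-1])
    for q in ["mallet","mallet_neck","mallet_face","pin_stand","pin_top","mirror_station","mirror_pivot","post_top","ring_blank","tape_measure","gas_cup","mallet_rest"]:
        r=place_of(p,q)
        print(c,q,[(np.round(d["location"],0).tolist(),round(d["conf"],2)) for d in r[:2]])
E
```

```text
pics
{'time': 0.0, 'joint_pos': [-82.18, 7.52, 85.33, -0.0, 87.26, -4.89], 'qd': [-0.03, -0.02, 0.02, -0.01, -0.03, -0.09], 'joint_efforts': [-0.0, -56.94, -50.06, -0.0, 0.02, -0.0], 'tool_pos': [131.95, -584.79, 247.25], 'tcp_rot': [-179.9, -0.01, 12.71], 'ft_force': [0.37, 0.35, -0.8], 'wrist_torque': [0.03, 0.02, 0.01], 'grip_force': 0.0, 'finger_gap': 85.42}
top mallet [([330.0, 327.0, 63.0], 0.91)]
top mallet_neck [([373.0, 313.0, 65.0], 0.85)]
top mallet_face [([434.0, 253.0, 6.0], 0.84)]
top pin_stand [([503.0, 150.0, -1.0], 0.89)]
top pin_top [([508.0, 154.0, 116.0], 0.42)]
top mirror_station [([445.0, -52.0, -2.0], 0.69)]
top mirror_pivot [([446.0, -49.0, 90.0], 0.78)]
top post_top [([523.0, 11.0, 130.0], 0.72)]
top ring_blank [([369.0, 139.0, 0.0], 0.53)]
top tape_measure [([415.0, -180.0, 3.0], 0.75)]
top gas_cup [([372.0, -117.0, -1.0], 0.46)]
top mallet_rest [([326.0, 324.0, -2.0], 0.58)]
scene mallet [([331.0, 325.0, 64.0], 0.96)]
scene mallet_neck [([373.0, 308.0, 60.0], 0.69)]
scene mallet_face [([427.0, 255.0, 9.0], 0.95)]
scene pin_stand [([506.0, 154.0, 2.0], 0.69)]
scene pin_top [([504.0, 154.0, 117.0], 0.48)]
scene mirror_station [([444.0, -53.0, 6.0], 0.95), ([502.0, 154.0, -0.0], 0.72)]
scene mirror_pivot [([441.0, -50.0, 85.0], 0.58), ([505.0, 149.0, 65.0], 0.35)]
scene post_top [([524.0, 13.0, 129.0], 0.64)]
scene ring_blank [([366.0, 141.0, 1.0], 0.89)]
scene tape_measure [([414.0, -182.0, -3.0], 0.73)]
scene gas_cup [([374.0, -112.0, 2.0], 0.56), ([367.0, 142.0, -0.0], 0.41)]
scene mallet_rest [([328.0, 320.0, 1.0], 0.92), ([506.0, 151.0, -1.0], 0.52)]
```

View pics/top0.png

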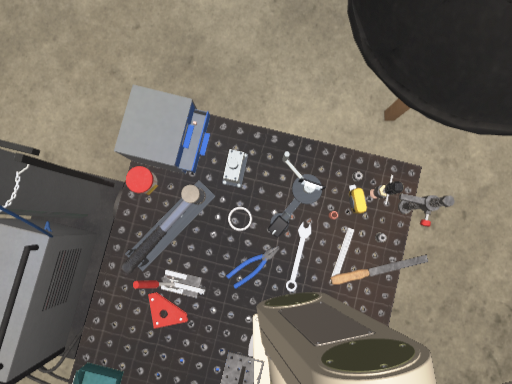

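View pics/scene0.png

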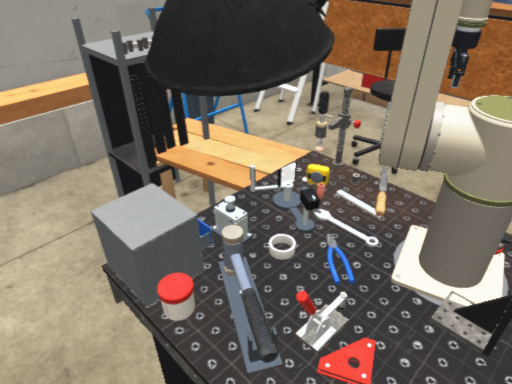

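Top view: mallet head at (190,193), handle end (135,262), stand (235,167), mirror (310,185), post (288,155), station camera (278,225). A box stands behind the stand at (165,130). I'll locate the black shade and the box before moving.

```bash
cat >> h.py <<'E'
def ray(p,uv):
    R=np.array(p["R"]);t=np.array(p["t"]);K=np.array(p["intrinsics"])
    d=R.T@np.linalg.solve(K,[uv[0],uv[1],1.]); return -R.T@t, d/np.linalg.norm(d)
def at_z(p,uv,z):
    o,d=ray(p,uv); return o+d*(z-o[2])/d[2]
def tri(p,a,q,b):
    A=[];B=[]
    for o,d in (ray(p,a),ray(q,b)):
        M=np.eye(3)-np.outer(d,d);A.append(M);B.append(M@o)
    return np.linalg.lstsq(np.vstack(A),np.hstack(B),rcond=None)[0]
def proj(p,X):
    c=np.array(p["R"])@X+np.array(p["t"]); u=np.array(p["intrinsics"])@c; return u[:2]/u[2]
def rel(target,yaw=None):
    """tool-frame shift (cm) and turn (rotvec) to a downward pose at target, yaw"""
    from scipy.spatial.transform import Rotation as Ro
    s=sense(); R=Ro.from_euler('xyz',s["tcp_rot"],degrees=True)
    d=R.inv().apply(np.array(target)-s["tool_pos"])/10
    w=np.zeros(3) if yaw is None else (R.inv()*Ro.from_euler('xyz',[180,0,yaw],degrees=True)).as_rotvec()
    return np.round(d,2),np.round(w,3)
E
python3 - <<'E'
from h import *
T=snapshot("top");S=snapshot("scene")
print("cams",ray(T,(256,192)),ray(S,(256,192)))
for n,a,b in [("lampbot",(440,60),(240,88)),("box near-right top",(184,168),(153,248)),("red can",(140,180),(176,284)),("box far-left top",(135,88),(150,187))]:
    X=tri(T,a,S,b);print(n,X.round(),proj(T,X).round(),proj(S,X).round())
for uv in [(190,193),(165,225),(135,262)]: print(at_z(T,uv,66).round())
for uv in [(117,148),(137,87),(193,103),(182,167)]: print(at_z(T,uv,150).round())
c=cv2.resize(T["image"][80:290,100:350],None,fx=3.2,fy=2.85,interpolation=cv2.INTER_CUBIC)
cv2.imwrite("pics/topz.png",cv2.resize(T["image"][80:280,100:340],(720,600),interpolation=cv2.INTER_CUBIC)[:,:,::-1])
E
```

```text
cams (array([ 342.62864835,   93.5929086 , 1120.73626579]), array([ 0.08534156, -0.00120373, -0.99635103])) (array([ 72.57352838, 759.4018626 , 648.13249505]), array([ 0.41639986, -0.70884143, -0.5693461 ]))
lampbot [ 757. -348.  188.] [435.  51.] [247.  89.]
box near-right top [540. 314.  66.] [171. 153.] [177. 249.]
red can [471. 396.  70.] [140. 180.] [177. 284.]
box far-left top [619. 335. 235.] [147. 105.] [129. 180.]
[433. 265.  66.]
[351. 330.  66.]
[258. 407.  66.]
[539. 429. 150.]
[691. 382. 150.]
[649. 244. 150.]
[490. 271. 150.]
```

View pics/topz.png

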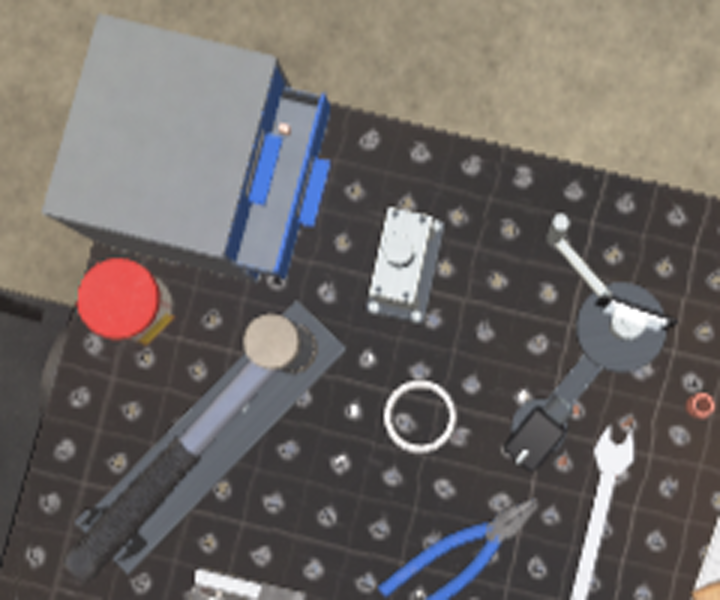

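The zoom shows the mallet handle running from the head at crop (270,342) to its end at (80,565), with nothing across the neck. Next I'll check where the black shade is.

```bash
python3 - <<'E'
from h import *
T=snapshot("top");S=snapshot("scene"); print(T["intrinsics"][0],S["intrinsics"][0])
for a in [(475,10),(460,40),(480,0)]:
  for b in [(240,60),(240,40)]:
    X=tri(T,a,S,b);print(a,b,X.round(),proj(T,X).round()-a,proj(S,X).round()-b)
print([at_z(T,(395,110),z).round() for z in (0,300,600)],at_z(T,(348,10),600),at_z(T,(420,115),600))
E
```

```text
[402.30098312   0.         262.60281711] [378.4798587    0.         260.15877887]
(475, 10) (240, 60) [ 820. -408.  263.] [0. 0.] [0. 0.]
(475, 10) (240, 40) [ 780. -359.  345.] [-1. -3.] [2. 0.]
(460, 40) (240, 60) [ 759. -350.  283.] [-5. -8.] [6. 1.]
(460, 40) (240, 40) [ 726. -307.  359.] [ -6. -10.] [8. 1.]
(480, 0) (240, 60) [ 840. -427.  258.] [1. 3.] [-2.  0.]
(480, 0) (240, 40) [ 798. -375.  341.] [0. 0.] [0. 0.]
[array([ 667., -310.,    0.]), array([ 581., -202.,  300.]), array([494., -94., 600.])] [633.93725674 -36.80729229 600.        ] [ 486.25522711 -127.25747636  600.        ]
```

```bash
python3 -m handwheel '[[1,0,-3.8,0,0,0,0],[1,0,-3.8,0,0,0,0],[1,0,-3.8,0,0,0,0],[1,2,-2,0,0,0,-0.045],[1,4,0,0,0,0,-0.089],[1,4,0,0,0,0,-0.089],[1,4,0,0,0,0,-0.089],[1,4,0,0,0,0,-0.089],[1,4,0,0,0,0,-0.089],[1,4,0,0,0,0,-0.089],[1,4,0,0,0,0,-0.089],[1,4,0,0,0,0,-0.089]]'
python3 -m handwheel '[[1,4,0,0,0,0,-0.089],[1,4,0,0,0,0,-0.089],[1,4,0,0,0,0,-0.089],[1,4,0,0,0,0,-0.089],[1,4,0,0,0,0,-0.089],[1,4,0,0,0,0,-0.089],[1,4,0,0,0,0,-0.089],[1,4,0,0,0,0,-0.089],[1,4,0,0,0,0,-0.089],[1,4,0,0,0,0,-0.089],[1,4,0,0,0,0,-0.089],[1,4,0,0,0,0,-0.089]]'
python3 - <<'E'
from h import *
print(rel([373,310,248],137))
E
```

```text
time: 2.5
tool_pos: [386.6, -279.0, 249.4]
tcp_rot: [179.7, 0.1, 56.3]
ft_force: [1.3, -1.0, 0.3]
finger_gap: 85.2
grip_force: 0.0
time: 3.5
tool_pos: [430.7, 178.3, 248.4]
tcp_rot: [180.0, 0.0, 117.5]
ft_force: [0.7, -0.1, 0.1]
finger_gap: 85.6
grip_force: 0.0
(array([14.35,  0.97,  0.04]), array([ 0.001,  0.   , -0.34 ]))
```

```bash
python3 -m handwheel '[[1,3.6,0.25,0,0,0,0],[1,3.6,0.25,0,0,0,0],[1,3.6,0.25,0,0,0,0],[1,3.6,0.25,0,0,0,0],[1,0,0,0,0,0,-0.115],[1,0,0,0,0,0,-0.115],[1,0,0,0,0,0,-0.11],[1,0,0,0,0,0,0]]'
python3 - <<'E'
from h import *
W=snapshot("wrist");cv2.imwrite("pics/w1.png",W["image"][:,:,::-1])
for q in ["mallet_neck","mallet_face","mallet","pin_top"]:
    print(q,[(np.round(d["location"],0).tolist(),round(d["conf"],2)) for d in place_of(W,q)[:1]])
m=trace(W,"mallet")
if m:
    px=m[0]["pixels"];cv2.imwrite("pics/m1.png",px*255)
    v,u=np.nonzero(px)
    P=np.array([at_z(W,(a,b),66) for a,b in zip(u,v)])
    print(px.sum(),P.min(0),P.max(0))
    np.save("P.npy",P)
print(sense()["tool_pos"],sense()["tcp_rot"])
E
```

```text
time: 4.17
tool_pos: [373.9, 309.3, 248.4]
tcp_rot: [180.0, 0.0, 137.1]
ft_force: [0.7, -0.2, 0.1]
finger_gap: 85.4
grip_force: 0.0
mallet_neck [([366.0, 312.0, 63.0], 0.82)]
mallet_face [([434.0, 254.0, 1.0], 0.67)]
mallet [([326.0, 324.0, 66.0], 0.85)]
pin_top []
9781 [249.67586049 206.68774762  66.        ] [476.29038215 425.03031287  66.        ]
[374.33937862 308.75542383 248.32028907] [ 1.79996186e+02 -8.07712817e-05  1.36605717e+02][ WARN:0@1.526] global loadsave.cpp:1063 imwrite_ Unsupported depth image for selected encoder is fallbacked to CV_8U.
```

View pics/w1.png

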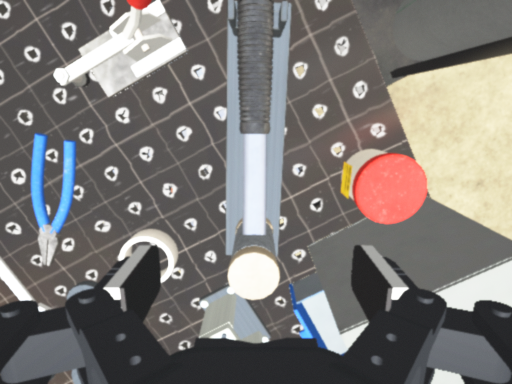

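The wrist view shows the handle vertical at u≈254 (rows 135–230), with the head at (254,273). The neck is clear between the open fingers.

```bash
python3 - <<'E'
from h import *
W=snapshot("wrist")
px=trace(W,"mallet")[0]["pixels"]
pts=[]
for v in (145,165,185,205,220):
    u=np.nonzero(px[v])[0]; pts.append(at_z(W,(u.mean(),v),66)[:2]); print(v,u.min(),u.max(),pts[-1].round(1))
vx,vy,x0,y0=cv2.fitLine(np.float32(pts),2,0,.01,.01).ravel()
n=np.array([vx,vy]); 
if n[0]>0:n=-n
print("angle",np.degrees(np.arctan2(n[1],n[0])))
c=at_z(W,(254,273),126)[:2]; print("head",c)
p0=np.array([x0,y0]); h=p0+n*((c-p0)@n); h2=p0+n*((np.array([432,254])-p0)@n)
print(h,h2,"neck",h+80*n,h2+80*n)
g=h2+80*n
print(rel([*g,66],np.degrees(np.arctan2(n[1],n[0]))))
E
```

```text
145 242 265 [349.1 329.3]
165 243 265 [363.4 316.4]
185 243 265 [377.9 302.7]
205 243 265 [392.9 288.5]
220 240 269 [404.8 277.9]
angle 137.0945
head [423.94584401 259.34806869]
[424.2192934  259.64228565] [431.20742602 253.14726119] neck [365.62109546 314.10558063] [372.60922808 307.61055617]
(array([ 0.04, -0.2 , 18.23]), array([ 0.   , -0.   , -0.008]))
```

```bash
python3 -m handwheel '[[1,0.4,-0.2,3,0,0,-0.008],[1,0,0,3.8,0,0,0],[1,0,0,3.8,0,0,0],[1,0,0,3.8,0,0,0],[1,0,0,3,0,0,0],[1,0,0,1,0,0,0],[-1,0,0,0,0,0,0],[-1,0,0,0,0,0,0],[-1,0,0,0,0,0,0],[-1,0,0,0,0,0,0],[-1,0,0,0,0,0,0],[-1,0,0,0,0,0,0]]' 110
python3 -m handwheel '[[-1,0,0,0,0,0,0],[-1,0,0,0,0,0,0],[-1,0,0,-0.5,0,0,0],[-1,0,0,-1,0,0,0],[-1,0,0,-1,0,0,0],[-1,0,0,-1,0,0,0],[-1,0,0,0,0,0,0]]'
```

```text
time: 5.57
tool_pos: [371.4, 311.2, 66.9]
tcp_rot: [179.8, 0.1, 137.2]
ft_force: [-1.3, -1.7, 10.3]
finger_gap: 21.6
grip_force: 107.4
time: 6.15
tool_pos: [371.2, 311.1, 102.2]
tcp_rot: [179.8, 0.0, 137.2]
ft_force: [0.7, 0.6, -4.5]
finger_gap: 21.6
grip_force: 108.5
```

```bash
python3 -m handwheel '[[-1,0,0,-3,0,0,0],[-1,0,0,-3.8,0,0,0],[-1,0,0,-3.6,0,0,0],[-1,-2,-0.8,-1,0,0,0],[-1,-3.8,-1.6,0,0,0,0],[-1,-3.8,-1.6,0,0,0,0],[-1,-3.8,-1.6,0,0,0,0],[-1,0,0,0,0,0,-0.1],[-1,0,0,0,0,0,-0.1],[-1,0,0,0,0,0,-0.1],[-1,0,0,0,0,0,-0.098],[-1,0,0,0,0,0,0]]'
python3 - <<'E'
from h import *
s=sense();print(s["tool_pos"],s["tcp_rot"])
for c in ("scene","top","wrist"):
    p=snapshot(c);cv2.imwrite(f"pics/{c}2.png",p["image"][:,:,::-1])
    for q in ["mallet_face","mallet_neck","pin_top","pin_stand"]:
        print(c,q,[(np.round(d["location"],0).tolist(),round(d["conf"],2)) for d in place_of(p,q)[:1]])
E
```

```text
time: 7.15
tool_pos: [430.0, 177.8, 213.2]
tcp_rot: [-180.0, -0.0, 160.3]
ft_force: [-0.4, -0.5, -4.4]
finger_gap: 21.8
grip_force: 109.3
[430.00744008 177.80912678 213.16848463] [-1.79981526e+02 -2.49996608e-02  1.60259433e+02]
scene mallet_face [([503.0, 152.0, 151.0], 0.98)]
scene mallet_neck [([428.0, 174.0, 208.0], 0.86)]
scene pin_top [([504.0, 152.0, 118.0], 0.4)]
scene pin_stand [([505.0, 154.0, -3.0], 0.57)]
top mallet_face []
top mallet_neck []
top pin_top [([366.0, 142.0, -2.0], 0.63)]
top pin_stand [([505.0, 152.0, 1.0], 0.58)]
wrist mallet_face []
wrist mallet_neck [([428.0, 181.0, 211.0], 0.89)]
wrist pin_top []
wrist pin_stand []
```

```bash
python3 -c "
import cv2,numpy as np
a=[cv2.imread(f'pics/{c}2.png') for c in ('scene','wrist')]
a=[cv2.resize(a[0][120:320,120:370],(480,384)),cv2.resize(a[1],(320,240))]
o=np.zeros((384,800,3),np.uint8);o[:,:480]=a[0];o[:240,480:]=a[1];cv2.imwrite('pics/c2.png',o)"
```

```text
(no output)
```

View pics/c2.png

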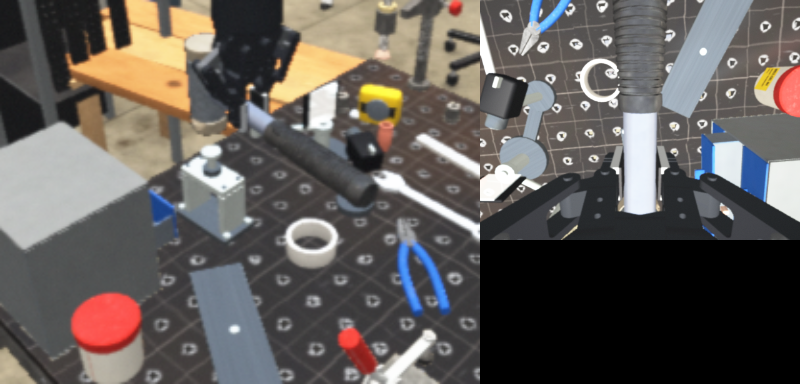

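The scene crop shows the head directly over the pin: head (207,115), pin (210,155). The network agrees to 2 mm, so I'll lower onto it.

```bash
python3 -m handwheel '[[-1,0,0,1.5,0,0,0],[-1,0,0,1.5,0,0,0],[-1,0,0,0.5,0,0,0],[-1,0,0,0.5,0,0,0],[-1,0,0,0.4,0,0,0],[-1,0,0,0.4,0,0,0],[-1,0,0,0,0,0,0]]';python3 -m handwheel '[[-1,0,0,0.2,0,0,0],[-1,0,0,0,0,0,0]]'
```

```text
time: 8.48
tool_pos: [430.5, 178.2, 165.2]
tcp_rot: [180.0, 0.0, 160.0]
ft_force: [-0.2, -0.2, -3.4]
finger_gap: 21.8
grip_force: 109.6
time: 8.65
tool_pos: [430.6, 178.2, 163.6]
tcp_rot: [180.0, 0.0, 160.0]
ft_force: [-0.2, 0.8, -2.8]
finger_gap: 21.6
grip_force: 109.7
```

```bash
python3 - <<'E'
from h import *
p=snapshot("scene");cv2.imwrite("pics/s3.png",cv2.resize(p["image"][120:270,170:370],(800,600),interpolation=cv2.INTER_CUBIC)[:,:,::-1])
for q in ["mallet_face","pin_top"]:
        print(q,[(np.round(d["location"],0).tolist(),round(d["conf"],2)) for d in place_of(p,q)[:1]])
E
```

```text
mallet_face [([506.0, 149.0, 103.0], 0.76)]
pin_top [([506.0, 151.0, 102.0], 0.27)]
```

View pics/s3.png

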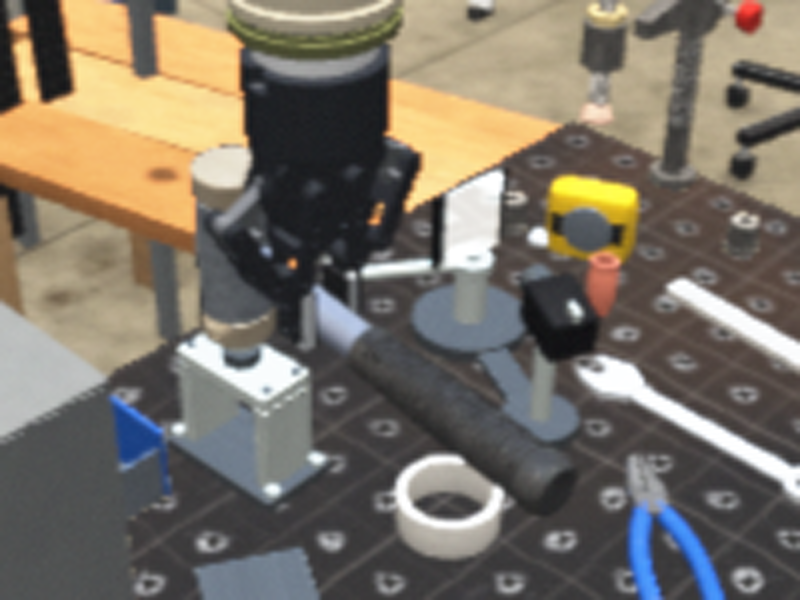

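The head sits on the pin, and the pin's head is almost on the collar (240,355). I'll keep pressing gently until the force rises sharply.

```bash
python3 -m handwheel '[[-1,0,0,0.2,0,0,0],[-1,0,0,0,0,0,0]]';python3 -m handwheel '[[-1,0,0,0.2,0,0,0],[-1,0,0,0,0,0,0]]'; python3 -m handwheel '[[-1,0,0,0.2,0,0,0],[-1,0,0,0,0,0,0]]'
```

```text
time: 8.97
tool_pos: [430.3, 178.3, 161.3]
tcp_rot: [180.0, 0.0, 160.0]
ft_force: [0.5, 1.2, -1.5]
finger_gap: 21.5
grip_force: 109.7
time: 9.13
tool_pos: [430.2, 178.4, 159.4]
tcp_rot: [180.0, -0.0, 160.0]
ft_force: [-1.7, 1.5, 1.9]
finger_gap: 21.8
grip_force: 110.2
time: 9.3
tool_pos: [429.8, 178.8, 158.1]
tcp_rot: [180.0, -0.1, 160.0]
ft_force: [-8.9, 2.8, 10.8]
finger_gap: 21.7
grip_force: 111.3
```

```bash
python3 -m handwheel '[[-1,0,0,0.2,0,0,0],[-1,0,0,0,0,0,0]]'; python3 - <<'E'
from h import *
p=snapshot("scene");cv2.imwrite("pics/s4.png",cv2.resize(p["image"][160:240,190:290],(800,600),interpolation=cv2.INTER_CUBIC)[:,:,::-1])
print(sense()["ft_force"],sense()["tool_pos"])
E
```

```text
time: 9.47
tool_pos: [429.2, 179.2, 156.8]
tcp_rot: [180.0, -0.1, 160.0]
ft_force: [-18.2, 4.1, 20.4]
finger_gap: 22.0
grip_force: 112.7
[-16.63040712   3.50056394  19.74486424] [429.28190221 179.14202196 157.02849538]
```

View pics/s4.png

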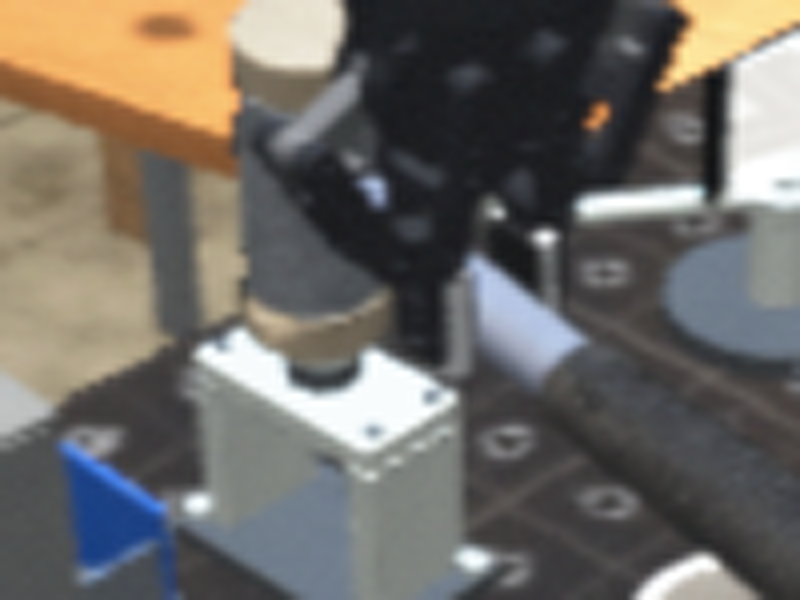

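The pin's head sits on the collar with about 24 N on it, so the pin is fully down. Now I'll lift and retrace to the rest.

```bash
python3 -m handwheel '[[-1,0,0,-1,0,0,0],[-1,0,0,-2,0,0,0],[-1,0,0,-2.8,0,0,0],[-1,0,0,0,0,0,0.1],[-1,0,0,0,0,0,0.1],[-1,0,0,0,0,0,0.1],[-1,0,0,0,0,0,0.1],[-1,3.3,1.4,0,0,0,0],[-1,3.3,1.4,0,0,0,0],[-1,3.3,1.4,0,0,0,0],[-1,3.3,1.3,0,0,0,0],[-1,0,0,0,0,0,0]]'
python3 - <<'E'
from h import *
print(rel([371.4,311.2,100],137.2))
p=snapshot("scene")
for q in ["mallet_face","pin_top","mallet"]:
        print(q,[(np.round(d["location"],0).tolist(),round(d["conf"],2)) for d in place_of(p,q)[:1]])
E
```

```text
time: 10.52
tool_pos: [368.0, 312.6, 212.7]
tcp_rot: [180.0, -0.2, 137.3]
ft_force: [-0.2, -0.8, -4.7]
finger_gap: 21.8
grip_force: 109.4
(array([-0.38,  0.13, 11.27]), array([ 0.   , -0.003,  0.002]))
mallet_face [([424.0, 257.0, 150.0], 0.87)]
pin_top []
mallet [([327.0, 329.0, 208.0], 0.87)]
```

```bash
python3 -m handwheel '[[-1,-0.35,0.13,3,0,0,0],[-1,0,0,3.5,0,0,0],[-1,0,0,3.3,0,0,0],[-1,0,0,2.2,0,0,0],[-1,0,0,1.2,0,0,0],[-1,0,0,0.4,0,0,0],[-1,0,0,0.4,0,0,0],[-1,0,0,0,0,0,0]]'
```

```text
time: 11.38
tool_pos: [375.1, 306.6, 73.9]
tcp_rot: [180.0, 0.0, 137.1]
ft_force: [0.1, 0.1, -4.2]
finger_gap: 21.6
grip_force: 109.5
```

```bash
python3 -m handwheel '[[-1,0.55,0,0,0,0,0],[-1,0,0,0.3,0,0,0],[-1,0,0,0.2,0,0,0],[-1,0,0,0,0,0,0]]';python3 -m handwheel '[[-1,0,0,0.2,0,0,0],[-1,0,0,0,0,0,0]]';python3 -m handwheel '[[-1,0,0,0.2,0,0,0],[-1,0,0,0,0,0,0]]'
```

```text
time: 11.72
tool_pos: [370.3, 310.8, 68.4]
tcp_rot: [180.0, 0.0, 137.1]
ft_force: [0.1, -1.0, -5.0]
finger_gap: 21.8
grip_force: 109.5
time: 11.88
tool_pos: [370.7, 310.9, 67.0]
tcp_rot: [180.0, 0.0, 137.1]
ft_force: [-1.6, -0.4, 0.3]
finger_gap: 21.6
grip_force: 110.5
time: 12.05
tool_pos: [370.9, 311.2, 66.8]
tcp_rot: [180.0, -0.0, 137.1]
ft_force: [-10.2, -5.6, 20.5]
finger_gap: 21.8
grip_force: 113.0
```

```bash
python3 -m handwheel '[[-1,0,0,-0.2,0,0,0],[1,0,0,0,0,0,0],[1,0,0,0,0,0,0],[1,0,0,0,0,0,0],[1,0,0,0,0,0,0],[1,0,0,0,0,0,0],[1,0,0,-1,0,0,0],[1,0,0,-3.8,0,0,0],[1,0,0,-3.8,0,0,0],[1,0,0,-3.8,0,0,0],[1,0,0,-3.8,0,0,0],[1,0,0,-2,0,0,0]]'
python3 - <<'E'
from h import *
def go(c,qs):
    p=snapshot(c);cv2.imwrite(f"pics/{c}5.png",p["image"][:,:,::-1])
    for q in qs:
        print(c,q,[(np.round(d["location"],1).tolist(),round(d["conf"],2)) for d in place_of(p,q)[:1]])
go("wrist",["mallet","mallet_neck","mallet_face"])
go("scene",["mallet","mallet_face","pin_top","pin_tip","pin_stand","mirror_pivot","mirror_station","post_top"])
go("top",["pin_top","pin_stand","mirror_pivot","mirror_station","post_top"])
import cv2
a=cv2.imread('pics/scene5.png')[140:370,170:370];b=cv2.imread('pics/top5.png')[100:260,160:340]
o=np.zeros((460,800,3),np.uint8);o[:,:400]=cv2.resize(a,(400,460));o[:356,400:]=cv2.resize(b,(400,356));cv2.imwrite('pics/c5.png',o)
print(sense()["tool_pos"])
E
```

```text
time: 13.05
tool_pos: [371.7, 311.5, 254.6]
tcp_rot: [179.6, 0.1, 137.1]
ft_force: [1.1, 0.3, 0.9]
finger_gap: 85.5
grip_force: 0.0
wrist mallet [([326.5, 320.6, 63.8], 0.64)]
wrist mallet_neck [([367.7, 310.5, 66.9], 0.84)]
wrist mallet_face [([432.4, 253.9, 1.6], 0.98)]
scene mallet [([328.9, 325.4, 61.8], 0.9)]
scene mallet_face [([427.2, 256.7, 4.9], 0.88)]
scene pin_top [([444.2, -51.8, 1.4], 0.47)]
scene pin_tip [([505.2, 146.9, 47.5], 0.49)]
scene pin_stand [([503.9, 154.6, 0.4], 0.64)]
scene mirror_pivot [([437.9, -44.8, 83.6], 0.62)]
scene mirror_station [([445.4, -51.5, 2.2], 0.7)]
scene post_top []
top pin_top [([505.1, 150.3, 98.8], 0.39)]
top pin_stand [([507.7, 151.1, -1.1], 0.61)]
top mirror_pivot [([444.1, -49.9, 90.2], 0.64)]
top mirror_station [([444.1, -47.3, -3.4], 0.85)]
top post_top [([524.9, 11.6, 130.1], 0.88)]
[370.39003957 310.5792946  248.31450687]
```

View pics/c5.png

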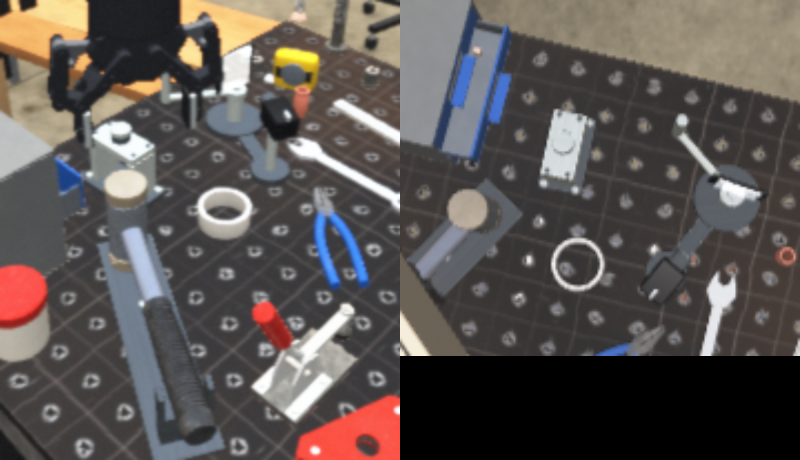

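The scene crop shows the mallet lying in its rest again at (150,330). The pin is down at (120,130) and the mirror is still at rest. Next I'll go above the mirror for a closer look.

```bash
python3 -m handwheel '[[1,-2,-1,-0.5,0,0,0],[1,-3.4,-1.6,-0.5,0,0,0],[1,-3.4,-1.6,-0.5,0,0,0],[1,-3.4,-1.6,-0.5,0,0,0],[1,-3.4,-1.6,-0.5,0,0,0],[1,-3.4,-1.6,-0.5,0,0,0],[1,-3.4,-1.6,-0.5,0,0,0],[1,-3.4,-1.6,-0.5,0,0,0],[1,-3.4,-1.6,-0.5,0,0,0],[1,-3.4,-1.6,-0.5,0,0,0],[1,-3.4,-1.6,0,0,0,0],[1,0,0,0,0,0,0]]'
python3 - <<'E'
from h import *
p=snapshot("wrist");cv2.imwrite("pics/w6.png",p["image"][:,:,::-1])
for q in ["mirror_pivot","mirror_station","post_top","pin_top","pin_stand"]:
    print(q,[(np.round(d["location"],1).tolist(),round(d["conf"],2)) for d in place_of(p,q)[:1]])
print(sense()["tool_pos"],sense()["tcp_rot"])
np.savez("w6.npz",R=p["R"],t=p["t"],intrinsics=p["intrinsics"])
E
```

```text
time: 15.0
tool_pos: [519.7, -64.8, 298.3]
tcp_rot: [-179.9, 0.1, 136.8]
ft_force: [0.1, 0.4, -0.1]
finger_gap: 85.3
grip_force: 0.0
mirror_pivot [([442.6, -45.1, 88.2], 0.64)]
mirror_station [([449.6, -50.9, -2.2], 0.97)]
post_top [([522.1, 10.8, 129.0], 0.96)]
pin_top [([502.0, 147.6, 99.4], 0.9)]
pin_stand [([501.1, 149.2, 3.3], 0.76)]
[518.10570413 -57.85427792 298.30934532] [ 1.79989428e+02 -1.35008169e-02  1.37183686e+02]
```

View pics/w6.png

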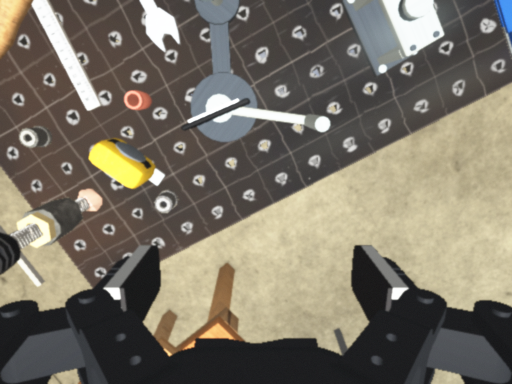

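The wrist view shows the foot circle centred at about (223,106), the post top at (319,123) and the mirror's top edge from (183,127) to (249,100). The stalk link runs up at (220,45), and the pin is at (411,8).

```bash
python3 - <<'E'
from h import *
p=np.load("w6.npz")
ang=lambda d:np.degrees(np.arctan2(d[1],d[0])).round(1)
F=at_z(p,(223.5,106.5),4);print("foot",F)
post=at_z(p,(319,123.5),132);print("post",post, ang(post-F),np.hypot(*(post-F)[:2]))
a,b=at_z(p,(184,127),121),at_z(p,(248,101),121);print("mirror",a,b,ang(b-a),np.hypot(*(a-b)[:2]),(a+b)/2)
print("link",ang(at_z(p,(220.5,45),6)-F))
T=snapshot("top");im=T["image"]
# station camera body/foot in top view
px=trace(T,"mirror_station")[0]["pixels"]
o=cv2.resize(im[150:245,255:335],(640,760//1),interpolation=cv2.INTER_CUBIC)
for n,uv in [("pin",at_z(p,(411,8),100))]: print(n,uv)
pinT=place_of(T,"pin_top");print([(np.round(d["location"],1).tolist(),round(d["conf"],2)) for d in pinT[:2]])
v=np.vstack([im[150:245,255:335]]);w=cv2.imread("pics/w6.png")[0:160,160:350,::-1]
O=np.zeros((600,800,3),np.uint8);O[:475,:400]=cv2.resize(v,(400,475),interpolation=cv2.INTER_CUBIC);O[:337,400:]=cv2.resize(w,(400,337),interpolation=cv2.INTER_CUBIC)
cv2.imwrite("pics/c6.png",O[...,::-1])
E
```

```text
foot [442.36113376 -48.70290253   4.        ]
post [519.29771408  11.94078714 132.        ] 38.2 97.96374068236733
mirror [438.14363248 -79.90992156 121.        ] [461.93700813 -20.88262984 121.        ] 68.0 63.642327839337554 [450.0403203 -50.3962757 121.       ]
link 138.0
pin [503.61925264 141.39240667 100.        ]
[([444.5, -52.3, -1.9], 0.55), ([508.5, 152.7, 98.2], 0.41)]
```

View pics/c6.png

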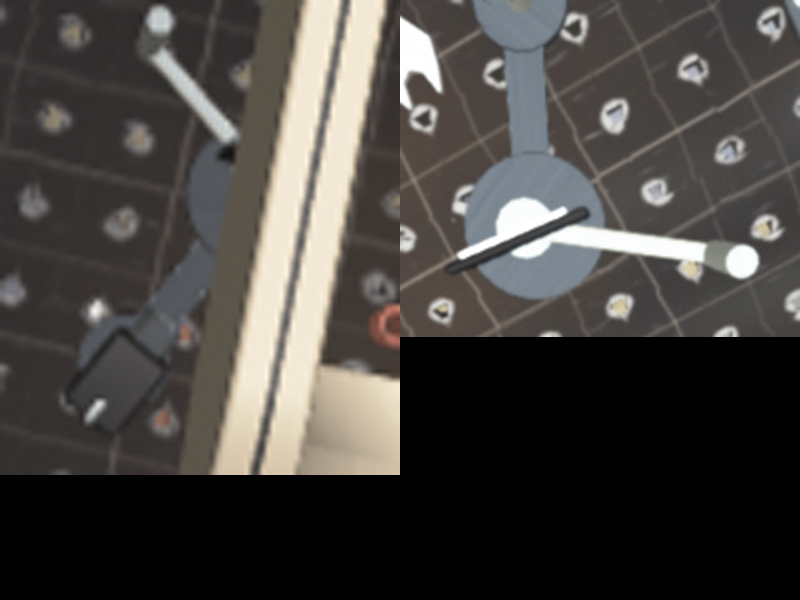

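```bash
python3 -m handwheel '[[0.4,0,0,0,0,0,0.1236],[0.4,0,0,0,0,0,0.1236],[0.4,0,0,0,0,0,0.1236],[0.4,0,0,0,0,0,0.1236],[0.4,0,0,0,0,0,0.1236],[0.4,0,0,0,0,0,0.1236],[0.4,0,0,0,0,0,0.1236],[0.4,0,0,0,0,0,0.1236],[0.4,0,0,0,0,0,0.1236],[0.4,0,0,0,0,0,0.1236],[0.4,0,0,0,0,0,0.1236],[0.4,0,0,0,0,0,0.1236]]'
python3 -m handwheel '[[0.4,0,0,0,0,0,0.124],[0.4,0,0,0,0,0,0.124],[0.4,0,0,0,0,0,0],[0.4,0,0,0,0,0,0]]'
python3 -c "
from h import *
print(rel([522,11.3,150],38),rel([522,11.3,112]))"
```

```text
time: 16.45
tool_pos: [518.3, -58.3, 298.5]
tcp_rot: [180.0, -0.0, 51.8]
ft_force: [-0.6, 0.9, -0.8]
finger_gap: 60.0
grip_force: 0.0
time: 16.78
tool_pos: [518.3, -58.5, 298.4]
tcp_rot: [180.0, -0.0, 38.2]
ft_force: [0.2, 0.4, 0.7]
finger_gap: 59.5
grip_force: 0.0
(array([ 4.6 , -5.26, 14.84]), array([ 0.   , -0.   ,  0.003])) (array([ 4.6 , -5.26, 18.64]), array([0., 0., 0.]))
```

```bash
python3 -m handwheel '[[0.4,2.3,-2.63,2,0,0,0],[0.4,2.3,-2.63,2,0,0,0],[0.4,0,0,3.8,0,0,0],[0.4,0,0,3.5,0,0,0],[0.4,0,0,3,0,0,0],[0.4,0,0,2.5,0,0,0],[0.4,0,0,1.8,0,0,0],[0.4,0,0,0,0,0,0]]'
python3 -m handwheel '[[-1,0,0,0,0,0,0],[-1,0,0,0,0,0,0],[-1,0,0,0,0,0,0],[-1,0,0,0,0,0,0],[-1,0,0,0,0,0,0],[-1,0,0,0,0,0,0]]' 40
```

```text
time: 17.45
tool_pos: [518.9, 11.3, 107.5]
tcp_rot: [-179.7, 0.3, 38.2]
ft_force: [-0.4, -0.3, -0.7]
finger_gap: 59.9
grip_force: 0.0
time: 17.95
tool_pos: [523.8, 10.8, 114.4]
tcp_rot: [179.9, -0.2, 37.9]
ft_force: [-1.0, 1.5, 6.7]
finger_gap: 12.5
grip_force: 38.9
```

```bash
python3 -c "
from h import *
print(sense()['tool_pos'],sense()['tcp_rot'])"
python3 -m handwheel '[[-1,-0.013,0.509,0,0,0,0.0509],[-1,-0.013,0.509,0,0,0,0.0509],[-1,-0.013,0.509,0,0,0,0.0509],[-1,-0.013,0.509,0,0,0,0.0509],[-1,-0.013,0.509,0,0,0,0.0509],[-1,-0.013,0.509,0,0,0,0.0509],[-1,-0.013,0.509,0,0,0,0.0509],[-1,-0.013,0.509,0,0,0,0.0509],[-1,-0.013,0.509,0,0,0,0.0509],[-1,-0.013,0.509,0,0,0,0.0509],[-1,-0.013,0.509,0,0,0,0.0509],[-1,0,0,0,0,0,0]]'
```

```text
[523.76279931  10.80765543 114.40637791] [ 1.79879920e+02 -1.59137952e-01  3.79306650e+01]
time: 18.95
tool_pos: [543.5, -41.4, 114.3]
tcp_rot: [180.0, -0.1, 5.6]
ft_force: [-6.8, 2.4, 10.3]
finger_gap: 13.0
grip_force: 39.3
```

```bash
python3 -m handwheel '[[-1,-0.06,0.509,-0.1,0,0,0.0509],[-1,-0.06,0.509,-0.1,0,0,0.0509],[-1,-0.013,0.509,0,0,0,0.0509],[-1,-0.013,0.509,0,0,0,0.0509],[-1,-0.013,0.509,0,0,0,0.0509],[-1,-0.013,0.509,0,0,0,0.0509],[-1,-0.013,0.509,0,0,0,0.0509],[-1,0,0,0,0,0,0],[-1,0,0,0,0,0,0]]'
python3 - <<'E'
from h import *
ang=lambda d:np.degrees(np.arctan2(d[1],d[0])).round(1)
s=sense();print(s["tool_pos"],s["tcp_rot"],s["ft_force"])
for P in [(444,-50),(442.4,-48.7),(445,-50.8)]: print(P,ang(s["tool_pos"][:2]-np.array(P)),np.hypot(*(s["tool_pos"][:2]-np.array(P))))
o=[]
for c in ("scene","top"):
    p=snapshot(c);cv2.imwrite(f"pics/{c}7.png",p["image"][:,:,::-1])
    for q in ["post_top","mirror_pivot","view_line"]:
        print(c,q,[(np.round(d["location"],1).tolist(),round(d["conf"],2)) for d in place_of(p,q)[:1]])
a=cv2.imread("pics/scene7.png")[130:280,200:400];b=cv2.imread("pics/top7.png")[130:250,220:380]
cv2.imwrite("pics/c7.png",np.hstack([cv2.resize(a,(400,300),interpolation=2),cv2.resize(b,(400,300),interpolation=2)]))
E
```

```text
time: 19.7
tool_pos: [540.0, -76.0, 114.7]
tcp_rot: [-180.0, -0.1, -14.5]
ft_force: [5.0, 0.5, -4.0]
finger_gap: 12.7
grip_force: 39.7
[539.95279768 -76.0467021  114.66926902] [-1.79974702e+02 -9.46912119e-02 -1.45128333e+01] [ 4.98603321  0.5112365  -3.96657394]
(444, -50) -15.2 99.42519838040192
(442.4, -48.7) -15.7 101.31332810154674
(445, -50.8) -14.9 98.2518689606783
scene post_top [([542.0, -76.7, 129.4], 0.83)]
scene mirror_pivot [([442.4, -48.9, 87.1], 0.68)]
scene view_line [([331.4, 319.4, 2.8], 0.32)]
top post_top []
top mirror_pivot [([427.5, 253.6, 2.3], 0.27)]
top view_line []
```

View pics/c7.png

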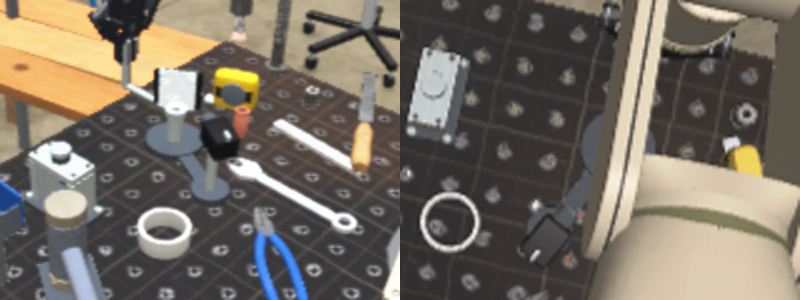

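The crop shows the post held, the mirror turned towards the stand, the pin down and the bystanders undisturbed. The TCP chord gives a turn of 52.4°, against 52.2–52.7° wanted.

```bash
python3 -c "
from bench import hand_in
print(hand_in())"
```

```text
the job is handed in; nothing more can be done
None
```

I handed the job in at about 20 s: pin fully down, mallet back on its rest, and the mirror held by its post at about 52.4° (52.2–52.7° wanted, from measured positions; I had no view through the station camera).

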